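# Trip test of a bench power box

### The job

Test the safety cut-out of the bench power box: press the guarded test button in until the black lever next to it drops, let the button come out again, and then lift the lever all the way back up against its upper stop, where it stays by itself. Leave the small steel toggle as it is and do not shift the things lying around the box.

Things in the scene. Friction and masses are not known exactly. Their poses are not given: they have to be found in the camera images.
- console: Grey wedge-shaped power box fixed to the bench, 200 x 200 mm, 139 mm high; its aluminium control panel slopes down towards the box's -x side (roughly towards the robot). Origin: centre of its underside, z up. The strip x = 30 to 100 mm is a flat top, 139 mm above the bench.
- panel: The sloping control panel, 170 mm up the slope x 200 mm wide, at 40 deg to the horizontal. Origin: centre of its surface. x runs up the slope, y along its width, z straight out of it (leaning 40 deg from vertical towards the low edge). 'Panel (x, y, z)' in the other entries means mm in this frame.
- guard_rim (a point): Centre of the mouth of the clear square guard round the test button, at panel (0, -35, 40). Inside 34 mm up the slope x 46 mm along y, walls 3 mm, 40 mm high with black corners and rim, open only at this mouth: shut fingers fit in only when they point about straight into the panel.
- tester (a joint): Test button travel (m): 0 = out, 0.008 = fully in; springs back by itself, about 2 N at first and 5 N when fully in. The lever lets go at about 0.005.
- tester_top (a point): Centre of the round grey test button's top face, 24 mm across; out, it lies at panel (0, -35, 10), 30 mm below the guard's rim. It is pushed in along the panel's -z.
- paddle (a joint): Lever angle (rad): 0 = up against its stop; grows as it drops towards the panel's low edge; 1.30 = fully down. It swings about an axis parallel to panel y through panel (15, 35, -12). Past about 0.3 it falls by its own weight; below about 0.1 it rests against the upper stop. Lifting takes about 1 N.
- paddle_tip (a point): Middle of the lever's grip: a black cross bar 14 mm thick and 40 mm long along panel y, on a flat black arm 8 mm thick, 14 mm wide; the point is 54 mm from the lever's axis. Up: at about panel (58, 35, 21); down (joint 1.30): at about panel (-6, 35, 38).
- toggle (a joint): Small steel toggle switch, to be left alone: angle (rad) between 0 and 0.85, stays where it is.
- toggle_tip (a point): Tip of that small toggle, a rod 8 mm thick standing 28 mm out of the panel at panel (0, 80).
- tape: White tape roll, 70 mm across, 24 mm high, lying flat on the bench by the box's low corner. Origin: centre of its underside. A bystander.
- tin: Flat steel tin, 50 x 70 x 16 mm, on the box's flat top. Origin: centre of its underside. A bystander.
- wrench: Steel wrench 170 mm long lying on the bench in front of the box. A bystander.
- driver: Screwdriver 180 mm long with orange handle lying beside the box. A bystander.
- mug: White mug, 76 mm across, 85 mm high, standing beside the box. Origin: centre of its underside. A bystander.

How it is judged:
On the way, in this order (a step that is already met when the one before it is completed fails the run):
1. the test button is pressed in and the button sets the lever falling (value of joint tester above 0.003 m and value of joint paddle between 0.2 and 0.8 rad).
2. the lever has dropped (value of joint paddle above 1.1 rad), for 0.05 s.
3. the button is out again and the lever is lifted back up to its stop (value of joint tester below 0.002 m and value of joint paddle below 0.1 rad), for 0.1 s.
At the end, for the whole second after the job is handed in: The lever rests up at its stop (within 0.1 rad), at rest, and the test button is out (within 2 mm) (all of step 3 and velocity of joint paddle below 0.1 rad/s); the robot touches nothing.
It fails at once if the small toggle is switched or pushed (its tip moves more than 8 mm) (distance of toggle_tip from where it was at the start of the episode above 0.008 m).
It fails at once if a thing lying round the box is shifted more than 30 mm (distance of any of tape, tin, wrench, driver, mug from where it was at the start of the episode above 0.03 m).
It also fails if it takes over 42 s, if anything falls off the work surface, if the arm or the gripper's body presses on something with over 40 N, if the wrist force passes 120 N, or if a joint passes its speed limit or range.

### The arm

A 6-joint arm with a two-finger parallel gripper is mounted at the origin on the work surface. World frame = base frame: x ahead of the robot, y to its left, z up, the work surface at z = 0. Lengths are in m, angles in rad, forces in N, time in s.
With the tool pointing down it reaches from about 0.325 to 0.775 m from the base axis. Payload 5.5 kg.
Tool frame: the origin (TCP) lies between the finger pads; the fingertips stand 14 mm ahead of it and the grasp point (between the pads) lies 5 mm behind it; y points along the fingers, x is the direction in which the jaws open and shut, and the axes are right-handed (so a half turn about y gives the same grasp; the last joint's range is limited). The gripper opens to 88 mm and grips with 3 to 60 N. Pads are 20 mm wide; open, the fingers measure 115 mm over their backs; the gripper's body (75 mm by 178 mm) begins 61 mm behind the grasp point.
Start: joints at [-1.404, 0.091, 1.231, -0, 1.82, -0.057], TCP at [0.133, -0.585, 0.237] pointing down, gripper open.
Joint ranges: [-2.87, 2.87], [-0.86, 2.18], [0.17, 2.46], [-1.51, 4.65], [0.06, 2.69], [-2.65, 2.65]. Speed limits (rad/s): [2.57, 2.57, 3.01, 3.14, 3.14, 3.14].

### API

Orientations are given as a unit quaternion [x, y, z, w].
In Python, from station import arm gives the robot as it stands.
- The arm moves only by the tool servo_tool, never from a script. Its arguments are lists of equal length, an entry for each row: "claw": the opening, from 0 (shut) to 1 (fully open); "xyz": the shift along the tool's x, y, z in cm, a list of three; "turn": the turn about the tool's y in degrees. In form: {"claw": [claw, ...], "xyz": [[dx, dy, dz], ...], "turn": [turn, ...]}. A call has 1 to 5 rows; each row shifts and turns the pose as measured when the row begins, along the tool's axes as they then stand; what a row does not reach is not made up. A row lasts 1/10 s, in which the tool goes at most 50 mm and 8.59 degrees, less where a joint would pass 70% of its speed; a pose out of reach is approached as far as the arm can. A call is refused whole if a number of a shift passes 5 or a number of a turn 8.59, either way. A call with a gripper value outside its range is refused whole. The fingers move at their own pace and stop on an object; "newtons" is the grip in N (left out, the last holds). Time passes only in rows, so rows that do not move let the fingers close. It gives the time, the measured TCP pose, the force and the opening at its end, in the units of the state.
- arm.observe(): the state, without advancing time (a new reading comes with each control period).
- arm.grab_frame(name): name is "side" or "top"; returns a dict with "img" (384x512x3 uint8, blue, green, red), "mtx" (3x3 intrinsics, pixels), "rvec" (rotation vector, rad) and "tvec" (3), from world to camera coordinates, as OpenCV has them. Camera axes: x right, y down, z forward; pixel columns grow to the right and rows downward; lengths in m; the calibration is good to about 2 mm. A picture is of the moment at which its call begins. There is no depth.
- arm.sign_off(): hands the job in, once; it reports no verdict.
The state is a dict: "time": time; "joints": joint angles; "qvel": joint speeds; "joint_efforts": joint torques, N m; "eef_pos": TCP position; "eef_rot": TCP orientation; "wrist_force": force on the tool from outside, world axes, zero at the start; "wrist_torque": the same for the moment, N m; "width": opening from 0.0 (shut) to 1.0 (fully open).
Only numpy, scipy, OpenCV 4.12 (cv2) and the standard library are available. Lean on these libraries where they do the work, as an engineer would, in place of code of your own. Each camera call takes 0.05 s, during which the arm holds its last target. There are 200 camera calls.

## Working session

There is one attempt and no reset: what is moved stays moved. The work goes in short steps, Python scripts to look and compute and a tool call to move; the robot and the scene stay as the last step left them, time stands still between calls to the robot, and variables do not carry over. Pictures are saved under pics/ and viewed, about 8 in all and at most 12, crops included, and the job is handed in when it is done.

Besides the shell and the picture viewer there is one more tool, called after "Call:" as name(argument=value, ...) on one line, values as JSON. servo_tool: Moves the arm, as the interface text tells. Its arguments: {"type":"object","properties":{"claw":{"type":"array"},"xyz":{"type":"array"},"turn":{"type":"array"},"newtons":{"type":"number"}},"required":["claw","xyz","turn"]}

```bash
mkdir -p pics; python3 - <<'E'
from station import arm
import cv2,numpy as np
s=arm.observe();print({k:np.round(v,3) for k,v in s.items()})
for n in("side","top"):
    f=arm.grab_frame(n);cv2.imwrite(f"pics/{n}0.png",cv2.resize(f["img"],(800,600),interpolation=cv2.INTER_CUBIC))
    R=cv2.Rodrigues(f["rvec"])[0];print(n,f["mtx"].tolist(),(-R.T@f["tvec"].ravel()).round(3),R.round(3).tolist())
E
```

```text
{'time': np.float64(0.0), 'joints': array([-1.404,  0.092,  1.232,  0.   ,  1.82 , -0.057]), 'qvel': array([-0.002,  0.002,  0.002, -0.   , -0.001, -0.   ]), 'joint_efforts': array([-1.0000e-03, -4.4646e+01, -4.0645e+01,  7.0000e-02,  2.9000e-02,
       -0.0000e+00]), 'eef_pos': array([ 0.133, -0.585,  0.236]), 'eef_rot': array([-0.552,  0.442, -0.441,  0.553]), 'wrist_force': array([ 0.92 , -0.463,  0.266]), 'wrist_torque': array([-0.034, -0.023,  0.032]), 'width': np.float64(0.999)}
side [[430.1258597071582, 0.0, 250.5093964199804], [0.0, 430.1258597071582, 188.2388356134428], [0.0, 0.0, 1.0]] [0.257 0.736 0.799] [[-0.909, -0.417, -0.009], [-0.277, 0.622, -0.732], [0.311, -0.663, -0.681]]
top [[360.34654811015247, 0.0, 254.16773061500294], [0.0, 360.34654811015247, 186.40143333320364], [0.0, 0.0, 1.0]] [0.503 0.079 0.872] [[0.006, -1.0, -0.01], [-0.997, -0.005, -0.08], [0.08, 0.011, -0.997]]
```

View pics/side0.png

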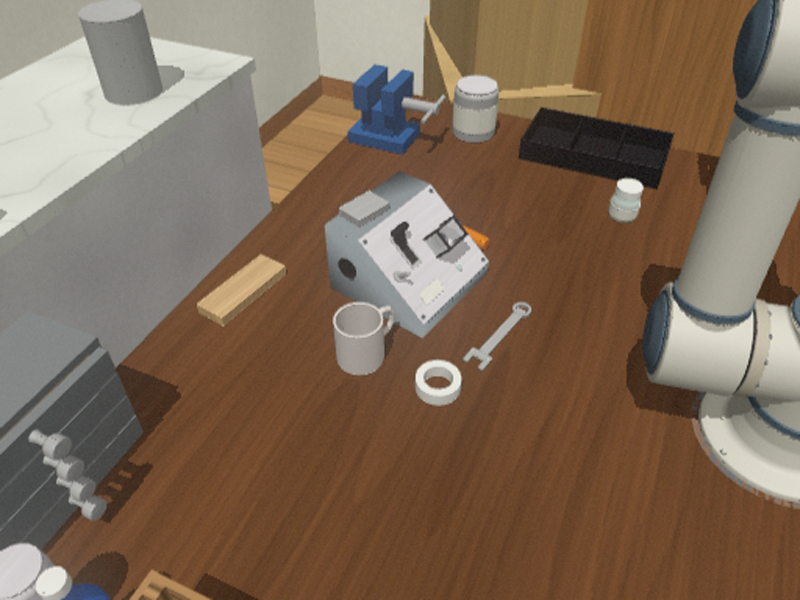

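View pics/top0.png

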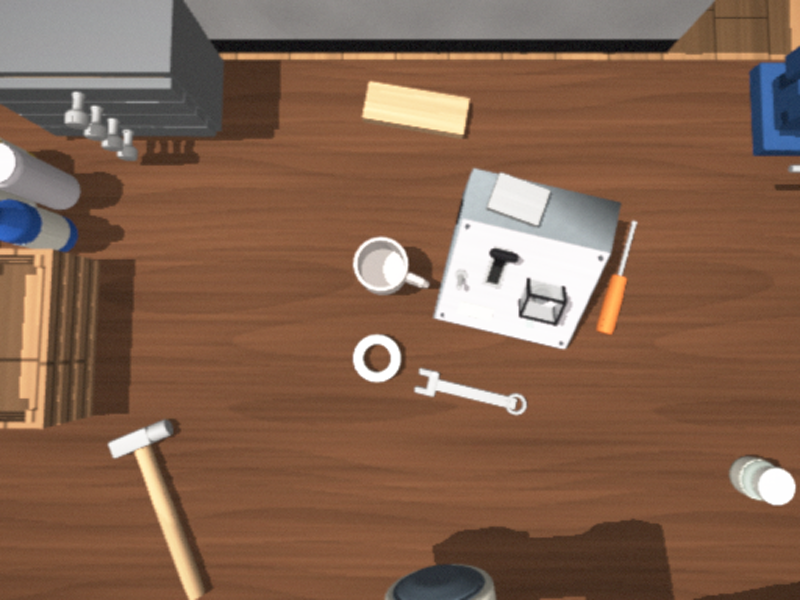

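Side view (800x600 scale): box around (405,250), lever up at (405,240), guard at (445,237). Top view: lever (503,260), guard (543,300), toggle (462,280), tin (520,198), mug (382,265). I'll enlarge both crops to fit the pose.

```bash
python3 - <<'E'
from station import arm
import cv2,numpy as np
c={"side":(205,105,112,112),"top":(270,100,140,130)}
for n,(x,y,w,h) in c.items():
    f=arm.grab_frame(n);np.savez(f"{n}.npz",**f)
    k=5 if n=="side" else 4.5
    cv2.imwrite(f"pics/{n}1.png",cv2.resize(f["img"][y:y+h,x:x+w],None,fx=k,fy=k,interpolation=cv2.INTER_CUBIC))
E
```

```text
(no output)
```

View pics/side1.png

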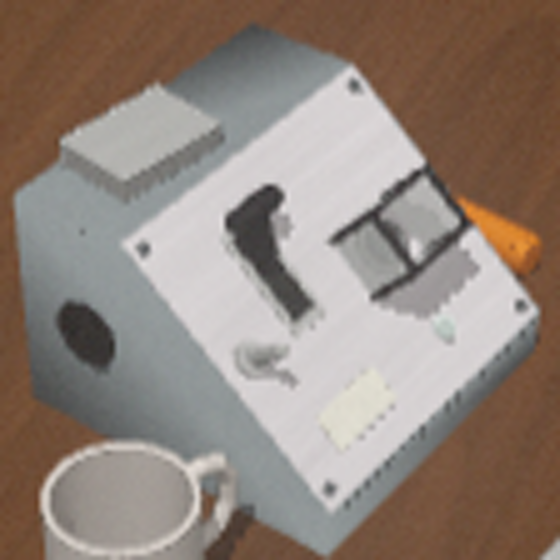

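View pics/top1.png

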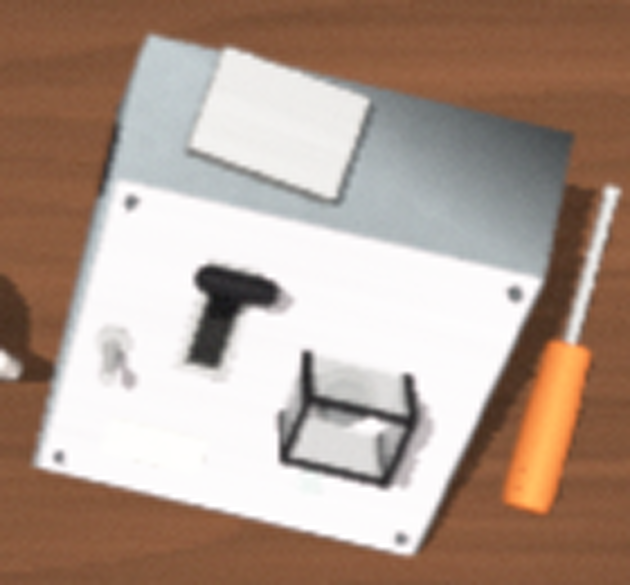

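```bash
cat > h.py <<'E'
import numpy as np,cv2
from scipy.spatial.transform import Rotation as Ro
from scipy.optimize import least_squares
A=np.deg2rad(40)
def p2c(p):  # panel mm -> console m
    p=np.atleast_2d(p)/1e3
    return np.c_[p[:,0]*np.cos(A)-p[:,2]*np.sin(A)-.035,p[:,1],p[:,0]*np.sin(A)+p[:,2]*np.cos(A)+.08435]
def c2w(c,q): return c@Ro.from_euler('z',q[2]).as_matrix().T+[q[0],q[1],0]
def proj(w,f): return cv2.projectPoints(np.float64(w),f["rvec"],f["tvec"],f["mtx"],None)[0][:,0]
E
python3 - <<'E'
from h import *
from station import arm
C=np.array([[100,100,139],[100,-100,139],[30,100,139],[30,-100,139],[-100,100,29.7],[-100,-100,29.7]])/1e3
px={"top":((np.array([[148,36],[572,133],[113,180],[545,280],[35,466],[415,553]])+.5)/4.5-.5+[270,100]),
"side":((np.array([[15,190],[250,25],[122,242],[355,65],[330,512],[540,312]])+.5)/5-.5+[205,105])}
F={n:dict(np.load(n+".npz")) for n in px}
res=lambda q:np.concatenate([(proj(c2w(C,q),F[n])-px[n]).ravel() for n in px])
r=least_squares(res,[.65,-.05,-.2]);q=r.x;print(q,np.degrees(q[2]));print(r.fun.reshape(-1,2).round(1).tolist())
np.save("q.npy",q)
P=np.array([[20,-61,40],[20,-9,40],[-20,-61,40],[-20,-9,40],[58,35,21],[0,-35,10]])
for n,k,o in(("top",4.5,[270,100]),("side",5,[205,105])): print(n,(((proj(c2w(p2c(P),q),F[n])-o)+.5)*k).round().tolist())
print(c2w(p2c([[0,-35,40],[58,35,21],[-6,35,38]]),q).round(4))
s=arm.observe();R=Ro.from_quat(s["eef_rot"]).as_matrix();print(R.round(3))
E
```

```text
[ 0.60722945 -0.08794106 -0.22685396] -12.997774260439623
[[0.1, -0.3], [0.7, -0.2], [0.4, 0.0], [-0.2, -0.1], [0.5, -0.3], [0.1, 0.3], [-0.1, 1.2], [0.5, -0.3], [-0.3, 1.2], [-0.1, 0.1], [-0.0, 1.0], [0.1, -0.2]]
top [[419.0, 423.0], [308.0, 397.0], [390.0, 489.0], [282.0, 464.0], [237.0, 285.0], [346.0, 407.0]]
side [[429.0, 166.0], [372.0, 214.0], [475.0, 226.0], [420.0, 276.0], [256.0, 211.0], [392.0, 242.0]]
[[ 0.5402 -0.1084  0.115 ]
 [ 0.6111 -0.0529  0.1377]
 [ 0.5527 -0.0394  0.1096]]
[[ 0.222 -0.     0.975]
 [-0.975  0.001  0.222]
 [-0.001 -1.     0.   ]]
```

Fit residuals are about 1 px and the guard corners agree. The tool's yaw must turn about +25.8°. The `turn` argument can't tilt the tool, so I'll see whether reaching past the arm's range tilts it, which the interface allows ("approached as far as the arm can").

Call:
servo_tool(claw=[0, 0, 0, 0, 0], xyz=[[0, -4, 0], [0, -4, 0], [0, -4, 0], [-3.5, 0, 3], [-3.5, 0, 3]], turn=[8.5, 8.5, 8.5, 0, 0])

```text
time: 0.7
eef_pos: [0.2052, -0.5319, 0.3542]
eef_rot: [-0.434, 0.561, -0.553, 0.437]
wrist_force: [0.7, -0.4, -0.6]
width: 0.589
```

Call:
servo_tool(claw=[0, 0, 0, 0, 0], xyz=[[-3.5, 0, 3], [-3.5, 0, 3], [-3.5, 0, 3], [-3.5, 0, 3], [-3.5, 0, 3]], turn=[0, 0, 0, 0, 0])

```text
time: 1.2
eef_pos: [0.3987, -0.3932, 0.3558]
eef_rot: [-0.433, 0.561, -0.555, 0.436]
wrist_force: [0.2, -0.6, -0.3]
width: 0.13
```

Call:
servo_tool(claw=[0, 0, 0, 0, 0], xyz=[[-3.8, 0, 3.2], [-3.8, 0, 3.2], [-3.8, 0, 3.2], [-3.8, 0, 3.2], [-3.8, 0, 3.2]], turn=[0, 0, 0, 0, 0])

```text
time: 1.7
eef_pos: [0.6007, -0.2456, 0.3563]
eef_rot: [-0.433, 0.561, -0.555, 0.436]
wrist_force: [-0.5, -1.0, 0.4]
width: 0.008
```

Call:
servo_tool(claw=[0, 0, 0, 0, 0], xyz=[[-3.8, 0, 3.2], [-3.8, 0, 3.2], [-3.8, 0, 3.2], [0, 0, 4], [0, 0, 4]], turn=[0, 0, 0, 0, 0])

```text
time: 2.2
eef_pos: [0.7678, -0.1615, 0.3183]
eef_rot: [-0.432, 0.557, -0.556, 0.442]
wrist_force: [1.8, -1.1, -2.0]
width: 0.006
```

```bash
cat >> h.py <<'E'
def st():
    from station import arm
    s=arm.observe();q=np.load("q.npy");R=Ro.from_quat(s["eef_rot"]).as_matrix()
    Rp=Ro.from_euler('z',q[2]).as_matrix()@Ro.from_euler('y',-A).as_matrix()
    o=c2w(p2c([0,0,0]),q)[0]; T=Rp.T@R
    tip=Rp.T@(s["eef_pos"]+.014*R[:,1]-o)*1e3
    y=R[:,1]; print("t",s["time"].round(2),"tcp",s["eef_pos"].round(4),"az",np.degrees(np.arctan2(s["eef_pos"][1],s["eef_pos"][0])).round(1),"tilt",np.degrees(np.arccos(-y[2])).round(1),"dir",np.degrees(np.arctan2(y[1],y[0])).round(1))
    print("tip(panel mm)",tip.round(1),"\nT (tool axes in panel)\n",T.round(3),"\nj",s["joints"].round(3),"F",(Rp.T@s["wrist_force"]).round(1),"w",s["width"].round(3))
E
python3 -c "from h import *;st()"
```

```text
Traceback (most recent call last):
  File "h.py", line 16, in st
    y=R[:,1]; print("t",s["time"].round(2),"tcp",s["eef_pos"].round(4),"az",np.degrees(np.arctan2(s["eef_pos"][1],s["eef_pos"][0])).round(1),"tilt",np.degrees(np.arccos(-y[2])).round(1),"dir",np.degrees(np.arctan2(y[1],y[0])).round(1))
                        ^^^^^^^^^^^^^^^
AttributeError: 'float' object has no attribute 'round'
```

```bash
sed -i 's/s\["time"\].round(2)/round(float(s["time"]),2)/; s/s\["width"\].round(3)/round(float(s["width"]),3)/' h.py; python3 -c "from h import *;st()"
```

```text
t 2.2 tcp [ 0.7678 -0.1615  0.3183] az -11.9 tilt 0.8 dir 42.3
tip(panel mm) [300.8 -35.4  34.7] 
T (tool axes in panel)
 [[-0.017 -0.637  0.771]
 [-1.     0.011 -0.013]
 [-0.001 -0.771 -0.637]] 
j [-0.256  0.792  0.18   0.014  2.162  1.563] F [ 0.2 -0.6 -2.8] w 0.006
```

Call:
servo_tool(claw=[0, 0, 0], xyz=[[0, -4, 3], [0, -4, 3], [0, -4, 3]], turn=[0, 0, 0])

```text
time: 2.5
eef_pos: [0.761, -0.1632, 0.3685]
eef_rot: [0.414, -0.535, 0.576, -0.459]
wrist_force: [0.1, -1.0, 1.4]
width: 0.007
```

```bash
python3 -c "from h import *;st()"
```

```text
t 2.5 tcp [ 0.761  -0.1632  0.3685] az -12.1 tilt 5.0 dir -3.9
tip(panel mm) [329.2 -38.5  76.5] 
T (tool axes in panel)
 [[-0.018 -0.575  0.818]
 [-1.     0.014 -0.013]
 [-0.004 -0.818 -0.575]] 
j [-0.262  0.735  0.169  0.02   2.152  1.56 ] F [ 1.2 -1.   0.9] w 0.007
```

Pulling at the reach limit does tilt the tool outwards (5° so far), so I'll continue.

Call:
servo_tool(claw=[0, 0, 0, 0, 0], xyz=[[0, -3, 4], [0, -3, 4], [0, -3, 4], [0, -3, 4], [0, -3, 4]], turn=[0, 0, 0, 0, 0])

```text
time: 3.0
eef_pos: [0.7724, -0.1738, 0.4413]
eef_rot: [0.367, -0.48, 0.624, -0.496]
wrist_force: [-0.9, -0.1, -0.3]
width: 0.005
```

```bash
python3 -c "from h import *;st()"
```

```text
t 3.0 tcp [ 0.7724 -0.1738  0.4413] az -12.7 tilt 15.7 dir -10.0
tip(panel mm) [388.6 -46.3 122.3] 
T (tool axes in panel)
 [[-0.022 -0.411  0.911]
 [-1.     0.014 -0.018]
 [-0.005 -0.911 -0.411]] 
j [-0.276  0.651  0.169  0.031  2.048  1.556] F [-0.9 -0.3  0.3] w 0.005
```

Call:
servo_tool(claw=[0, 0, 0, 0, 0], xyz=[[0, 0, 5], [0, 0, 5], [0, 0, 5], [0, 0, 5], [0, 0, 5]], turn=[0, 0, 0, 0, 0])

```text
time: 3.5
eef_pos: [0.8598, -0.1988, 0.4229]
eef_rot: [0.319, -0.421, 0.664, -0.529]
wrist_force: [0.6, -0.1, -0.0]
width: 0.003
```

```bash
python3 -c "from h import *;st()"
```

```text
t 3.5 tcp [ 0.8598 -0.1988  0.4229] az -13.0 tilt 26.3 dir -11.2
tip(panel mm) [448.7 -51.   49. ] 
T (tool axes in panel)
 [[-0.023 -0.237  0.971]
 [-1.     0.014 -0.02 ]
 [-0.008 -0.971 -0.237]] 
j [-0.28   0.707  0.169  0.038  1.808  1.553] F [ 0.5  0.1 -0.4] w 0.003
```

Call:
servo_tool(claw=[0, 0, 0, 0, 0], xyz=[[0, 0, 5], [0, 0, 5], [0, 0, 5], [0, 0, 5], [0, 0, 5]], turn=[0, 0, 0, 0, 0])

```text
time: 4.0
eef_pos: [0.9222, -0.2176, 0.4397]
eef_rot: [0.268, -0.357, 0.7, -0.557]
wrist_force: [-0.5, 0.6, -0.0]
width: 0.0
```

```bash
python3 -c "from h import *;st()"
```

```text
t 4.0 tcp [ 0.9222 -0.2176  0.4397] az -13.3 tilt 37.0 dir -11.8
tip(panel mm) [512.  -55.4  19.7] 
T (tool axes in panel)
 [[-0.023 -0.053  0.998]
 [-1.     0.012 -0.023]
 [-0.011 -0.999 -0.053]] 
j [-0.284  0.729  0.169  0.047  1.6    1.549] F [-0.5  0.5  0.4] w 0.0
```

Call:
servo_tool(claw=[0, 0], xyz=[[0, 0, 4], [0, 0, 4]], turn=[-0.6, -0.7])

```text
time: 4.2
eef_pos: [0.9366, -0.2221, 0.4546]
eef_rot: [0.258, -0.329, 0.708, -0.569]
wrist_force: [1.1, 0.2, -0.3]
width: 0.006
```

Call:
servo_tool(claw=[0, 0, 0], xyz=[[0, -2, -4], [0, -1, -4.5], [0, -1, -4.5]], turn=[0, 0, 0])

```text
time: 4.5
eef_pos: [0.8557, -0.2046, 0.4142]
eef_rot: [0.257, -0.327, 0.708, -0.57]
wrist_force: [0.1, 0.2, 0.7]
width: 0.008
```

```bash
python3 -c "from h import *;st()"
```

```text
t 4.5 tcp [ 0.8557 -0.2046  0.4142] az -13.4 tilt 40.8 dir -12.0
tip(panel mm) [444.6 -57.6  43.6] 
T (tool axes in panel)
 [[ 0.001  0.014  1.   ]
 [-1.     0.011  0.001]
 [-0.011 -1.     0.014]] 
j [-0.295  0.314  0.806  0.058  1.311  1.504] F [0.5 0.3 0.5] w 0.008
```

Orientation is within 1° of the panel normal. Retreating to above the guard mouth.

Call:
servo_tool(claw=[0, 0, 0, 0, 0], xyz=[[-0.2, -0.8, -4.5], [-0.2, -0.8, -4.5], [-0.2, -0.8, -4.5], [-0.2, -0.8, -4.5], [-0.2, -0.8, -4.5]], turn=[0, 0, 0, 0, 0])

```text
time: 5.0
eef_pos: [0.6614, -0.1504, 0.3033]
eef_rot: [0.252, -0.318, 0.712, -0.573]
wrist_force: [-0.2, 0.6, 0.2]
width: 0.001
```

Call:
servo_tool(claw=[0, 0, 0, 0, 0], xyz=[[-0.3, 0, -4.5], [-0.3, 0, -4.5], [-0.3, 0, -4.5], [-0.3, 0, -4.5], [-0.3, 0, -3]], turn=[0, 0, 0, 0, 0])

```text
time: 5.5
eef_pos: [0.5101, -0.1005, 0.1678]
eef_rot: [0.246, -0.309, 0.716, -0.576]
wrist_force: [-0.8, 0.6, -0.4]
width: 0.002
```

```bash
python3 -c "from h import *;st()"
```

```text
t 5.5 tcp [ 0.5101 -0.1005  0.1678] az -11.2 tilt 43.4 dir -12.3
tip(panel mm) [ 10.9 -34.   86.5] 
T (tool axes in panel)
 [[ 0.005  0.06   0.998]
 [-1.     0.008  0.004]
 [-0.008 -0.998  0.06 ]] 
j [-0.297 -0.848  2.233  0.067  1.001  1.48 ] F [-0.9  0.4  0.3] w 0.002
```

Call:
servo_tool(claw=[0, 0, 0], xyz=[[0, 1.5, -0.6], [0.1, 1.5, -0.6], [0, 0.5, 0]], turn=[0, 0, 0])

```text
time: 5.8
eef_pos: [0.5243, -0.1042, 0.1379]
eef_rot: [0.243, -0.304, 0.718, -0.577]
wrist_force: [-0.8, -0.2, -0.3]
width: 0.001
```

```bash
python3 -c "
from h import *;st()
from station import arm
for n,(x,y,w,h) in {'side':(205,105,112,112)}.items():
    f=arm.grab_frame(n);cv2.imwrite('pics/s2.png',cv2.resize(f['img'][y-40:y+h,x:x+w],None,fx=4,fy=4,interpolation=cv2.INTER_CUBIC))"
```

```text
t 5.8 tcp [ 0.5243 -0.1042  0.1379] az -11.2 tilt 44.1 dir -12.3
tip(panel mm) [  3.2 -34.4  54.2] 
T (tool axes in panel)
 [[ 0.006  0.072  0.997]
 [-1.     0.008  0.006]
 [-0.008 -0.997  0.072]] 
j [-0.295 -0.796  2.264  0.071  0.906  1.472] F [-0.7 -0.4  0.3] w 0.001
```

View pics/s2.png

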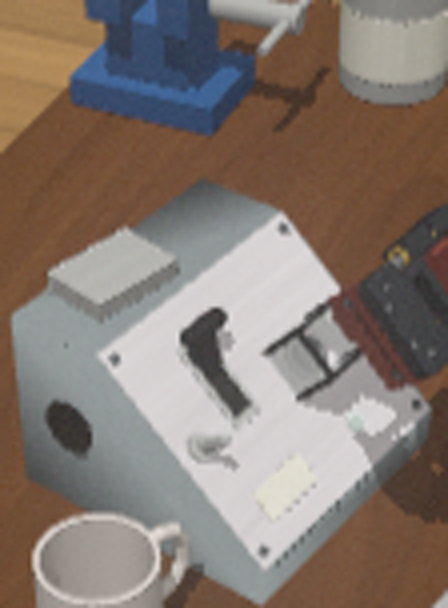

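Shut fingers at about (375,345), right above the guard mouth at (325,345); the lever is still up. Going in.

Call:
servo_tool(claw=[0, 0, 0], xyz=[[0, 1.5, -0.1], [0, 1.5, -0.1], [0, 0.8, -0.1]], turn=[0, 0, 0])

```text
time: 6.15
eef_pos: [0.5484, -0.1094, 0.1137]
eef_rot: [0.244, -0.304, 0.717, -0.577]
wrist_force: [-6.2, 2.0, -0.3]
width: 0.004
```

```bash
python3 -c "from h import *;st()"
```

```text
t 6.15 tcp [ 0.5484 -0.1094  0.1137] az -11.3 tilt 44.1 dir -12.3
tip(panel mm) [  6.4 -34.   19.7] 
T (tool axes in panel)
 [[ 0.008  0.071  0.997]
 [-1.     0.008  0.007]
 [-0.008 -0.997  0.071]] 
j [-0.288 -0.683  2.244  0.07   0.814  1.471] F [-5.2  0.6  3.9] w 0.004
```

Touching the uphill wall lightly; shift down-slope 5 mm.

Call:
servo_tool(claw=[0, 0], xyz=[[0, 0, -0.7], [0, 0.3, -0.1]], turn=[0, 0])

```text
time: 6.35
eef_pos: [0.5458, -0.1088, 0.108]
eef_rot: [0.244, -0.303, 0.718, -0.578]
wrist_force: [-0.9, -0.0, -0.1]
width: 0.008
```

```bash
python3 -c "from h import *;st()"
```

```text
t 6.35 tcp [ 0.5458 -0.1088  0.108 ] az -11.3 tilt 44.2 dir -12.3
tip(panel mm) [  0.8 -34.1  17.1] 
T (tool axes in panel)
 [[ 0.008  0.073  0.997]
 [-1.     0.008  0.008]
 [-0.008 -0.997  0.073]] 
j [-0.289 -0.692  2.26   0.072  0.804  1.468] F [-0.7 -0.2  0.5] w 0.008
```

Call:
servo_tool(claw=[0, 0, 0], xyz=[[0, 0.7, -0.1], [0, 0.4, 0], [0, 0.3, 0]], turn=[0, 0, 0])

```text
time: 6.65
eef_pos: [0.556, -0.1112, 0.0998]
eef_rot: [0.243, -0.302, 0.718, -0.578]
wrist_force: [-5.4, 0.9, 1.2]
width: 0.006
```

```bash
python3 -c "
from h import *;st()
from station import arm
x,y,w,h=205,105,112,112
f=arm.grab_frame('side');cv2.imwrite('pics/s3.png',cv2.resize(f['img'][y:y+h,x:x+w],None,fx=4,fy=4,interpolation=cv2.INTER_CUBIC))"
```

```text
t 6.65 tcp [ 0.556  -0.1112  0.0998] az -11.3 tilt 44.4 dir -12.3
tip(panel mm) [  3.6 -34.1   4.1] 
T (tool axes in panel)
 [[ 0.009  0.077  0.997]
 [-1.     0.008  0.008]
 [-0.007 -0.997  0.077]] 
j [-0.287 -0.647  2.251  0.072  0.765  1.467] F [-3.4 -0.3  4.5] w 0.006
```

View pics/s3.png

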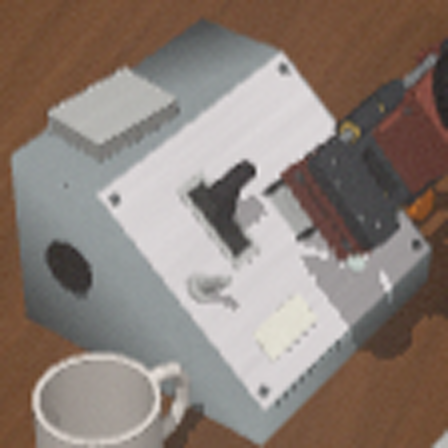

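The lever has left its stop: its grip moved to (240,178), mid-fall. Hold briefly, then withdraw.

Call:
servo_tool(claw=[0, 0, 0, 0, 0], xyz=[[0, 0, 0], [0, 0, 0], [0, 0, 0], [0, 0, 0], [0, 0, -0.2]], turn=[0, 0, 0, 0, 0])

```text
time: 7.2
eef_pos: [0.5555, -0.1111, 0.0998]
eef_rot: [0.242, -0.301, 0.719, -0.578]
wrist_force: [-1.1, 0.3, 4.7]
width: 0.006
```

Call:
servo_tool(claw=[0, 0, 0, 0], xyz=[[0, -0.8, -0.2], [0, -1.5, 0], [0, -1.5, 0], [0, -1.5, 0]], turn=[0, 0, 0, 0])

```text
time: 7.6
eef_pos: [0.5173, -0.1028, 0.1363]
eef_rot: [0.241, -0.3, 0.719, -0.578]
wrist_force: [0.5, 0.0, 0.4]
width: 0.006
```

```bash
python3 -c "
from h import *;st()
from station import arm
x,y,w,h=205,105,112,112
f=arm.grab_frame('side');cv2.imwrite('pics/s4.png',cv2.resize(f['img'][y:y+h,x:x+w],None,fx=5,fy=5,interpolation=cv2.INTER_CUBIC))"
```

```text
t 7.6 tcp [ 0.5173 -0.1028  0.1363] az -11.2 tilt 44.7 dir -12.3
tip(panel mm) [ -3.2 -34.6  57.5] 
T (tool axes in panel)
 [[ 0.008  0.081  0.997]
 [-1.     0.008  0.008]
 [-0.007 -0.997  0.082]] 
j [-0.297 -0.835  2.291  0.073  0.908  1.468] F [ 0.6  0.1 -0. ] w 0.006
```

View pics/s4.png

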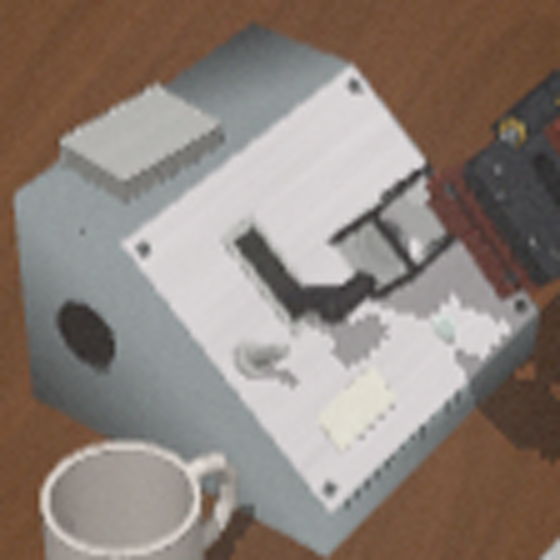

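Lever is fully down, its grip at about (330,300), and the fingers are clear of the guard. Move over to y=35, then down-slope of the bar.

Call:
servo_tool(claw=[0, 0, 0, 0], xyz=[[-3.5, 0, 0], [-3.5, 0, 0], [0, 0, -1.3], [0, 0, -1.3]], turn=[0, 0, 0, 0])

```text
time: 8.05
eef_pos: [0.5184, -0.0302, 0.1242]
eef_rot: [0.236, -0.296, 0.722, -0.578]
wrist_force: [-0.5, -0.0, 0.2]
width: 0.006
```

```bash
python3 -c "from h import *;st()"
```

```text
t 8.05 tcp [ 0.5184 -0.0302  0.1242] az -3.3 tilt 45.4 dir -12.6
tip(panel mm) [-22.5  36.3  58.1] 
T (tool axes in panel)
 [[ 0.004  0.095  0.995]
 [-1.     0.005  0.003]
 [-0.005 -0.995  0.095]] 
j [-0.043 -0.855  2.329 -0.162  0.89   1.8  ] F [-0.2 -0.1  0.4] w 0.006
```

Call:
servo_tool(claw=[0, 0, 0], xyz=[[0, 0.5, -0.7], [0, 0.4, -0.6], [0, 0.4, -0.4]], turn=[0, 0, 0])

```text
time: 8.35
eef_pos: [0.5163, -0.0299, 0.0995]
eef_rot: [0.237, -0.297, 0.722, -0.578]
wrist_force: [0.7, 0.5, -0.5]
width: 0.002
```

```bash
python3 -c "from h import *;st()"
```

```text
t 8.35 tcp [ 0.5163 -0.0299  0.0995] az -3.3 tilt 45.4 dir -12.6
tip(panel mm) [-40.   36.2  40.5] 
T (tool axes in panel)
 [[ 0.003  0.093  0.996]
 [-1.     0.005  0.003]
 [-0.004 -0.996  0.093]] 
j [-0.042 -0.852  2.37  -0.169  0.847  1.811] F [ 0.1  0.6 -0.8] w 0.002
```

Call:
servo_tool(claw=[0, 0, 0, 0], xyz=[[0, 0.8, 0], [0, 0.6, 0.5], [0, 0, 1], [0, 0, 1]], turn=[0, 0, 0, 0])

```text
time: 8.75
eef_pos: [0.5438, -0.0385, 0.1046]
eef_rot: [0.237, -0.298, 0.723, -0.576]
wrist_force: [-1.5, -0.6, -0.3]
width: 0.007
```

```bash
python3 -c "from h import *;st()"
```

```text
t 8.75 tcp [ 0.5438 -0.0385  0.1046] az -4.0 tilt 45.2 dir -12.8
tip(panel mm) [-14.7  34.   26. ] 
T (tool axes in panel)
 [[ 0.001  0.091  0.996]
 [-1.     0.002  0.001]
 [-0.002 -0.996  0.091]] 
j [-0.063 -0.731  2.296 -0.16   0.8    1.798] F [-1.2 -0.9  0.6] w 0.007
```

Call:
servo_tool(claw=[0, 0, 0, 0], xyz=[[0, 0.1, 1], [0, 0.1, 1], [0, 0.1, 1], [0, 0.1, 1]], turn=[0, 0, 0, 0])

```text
time: 9.15
eef_pos: [0.5775, -0.0467, 0.1341]
eef_rot: [0.236, -0.298, 0.723, -0.576]
wrist_force: [-0.2, -0.3, 0.5]
width: 0.006
```

```bash
python3 -c "from h import *;st()"
```

```text
t 9.15 tcp [ 0.5775 -0.0467  0.1341] az -4.6 tilt 45.3 dir -12.9
tip(panel mm) [30.8 33.6 26.2] 
T (tool axes in panel)
 [[-0.     0.093  0.996]
 [-1.     0.001 -0.   ]
 [-0.001 -0.996  0.093]] 
j [-0.08  -0.618  2.178 -0.144  0.801  1.775] F [ 0.2 -0.3  0.4] w 0.006
```

Call:
servo_tool(claw=[0, 0, 0], xyz=[[0, 0.2, 0.4], [0, 0.2, 0.3], [0, 0.1, 0.3]], turn=[0, 0, 0])

```text
time: 9.45
eef_pos: [0.5887, -0.0492, 0.1385]
eef_rot: [0.237, -0.299, 0.723, -0.576]
wrist_force: [-33.2, 7.6, 10.9]
width: 0.004
```

```bash
python3 -c "
from h import *;st()
from station import arm
x,y,w,h=205,105,112,112
f=arm.grab_frame('side');cv2.imwrite('pics/s5.png',cv2.resize(f['img'][y:y+h,x:x+w],None,fx=5,fy=5,interpolation=cv2.INTER_CUBIC))"
```

```text
t 9.45 tcp [ 0.5887 -0.0492  0.1385] az -4.8 tilt 45.2 dir -12.9
tip(panel mm) [42.4 33.6 22.3] 
T (tool axes in panel)
 [[-0.     0.09   0.996]
 [-1.     0.001 -0.001]
 [-0.001 -0.996  0.09 ]] 
j [-0.084 -0.578  2.144 -0.139  0.797  1.77 ] F [-19.1  -0.   30.3] w 0.004
```

View pics/s5.png

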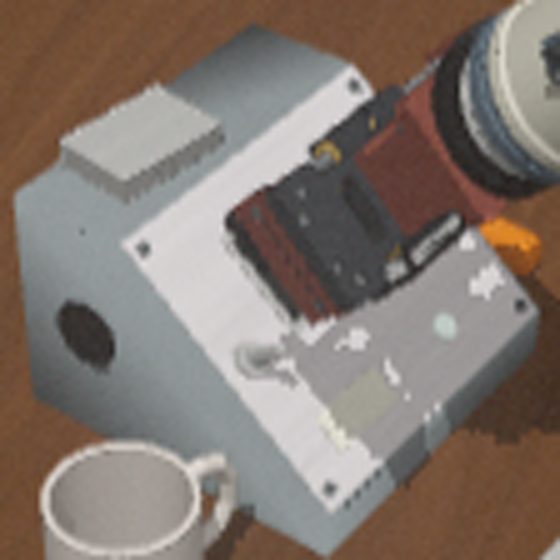

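Contact force is 36 N in the direction of the stop, so the lever is on it (hand at (310,250), hiding it). Back off.

Call:
servo_tool(claw=[0, 0, 0, 0, 0], xyz=[[0, -0.5, -0.5], [0, -2, -0.5], [0, -3, 0], [0, -3, 0], [0, -2, 0]], turn=[0, 0, 0, 0, 0])

```text
time: 10.0
eef_pos: [0.5122, -0.0299, 0.2009]
eef_rot: [0.243, -0.305, 0.721, -0.573]
wrist_force: [-0.4, -0.7, 0.6]
width: 0.005
```

```bash
python3 -c "
from h import *;st()
from station import arm
x,y,w,h=205,105,112,112
f=arm.grab_frame('side');cv2.imwrite('pics/s6.png',cv2.resize(f['img'][y:y+h,x:x+w],None,fx=5,fy=5,interpolation=cv2.INTER_CUBIC))"
```

```text
t 10.0 tcp [ 0.5122 -0.0299  0.2009] az -3.3 tilt 44.1 dir -13.2
tip(panel mm) [ 21.8  35.1 120.7] 
T (tool axes in panel)
 [[ 0.     0.072  0.997]
 [-1.    -0.002  0.001]
 [ 0.002 -0.997  0.072]] 
j [-0.037 -0.857  2.184 -0.154  1.058  1.783] F [ 0.2 -0.8  0.6] w 0.005
```

View pics/s6.png

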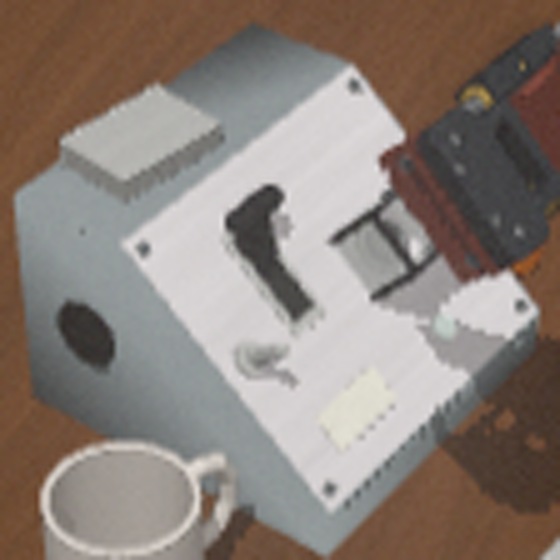

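The lever is back at its starting position (grip at (258,205)), and the toggle, tin and mug look unmoved. I'll let it settle, compare pixels with the start and hand in.

Call:
servo_tool(claw=[0, 0, 0], xyz=[[0, 0, 0], [0, 0, 0], [0, 0, 0]], turn=[0, 0, 0])

```text
time: 10.35
eef_pos: [0.513, -0.0294, 0.2023]
eef_rot: [0.242, -0.304, 0.721, -0.573]
wrist_force: [-0.5, 0.6, -0.8]
width: 0.002
```

```bash
python3 -c "
from h import *;st()
from station import arm
a=np.load('side.npz')['img'].astype(int);b=arm.grab_frame('side')['img'].astype(int)
d=abs(a-b).max(2)
print('lever',d[140:170,249:270].max(),'toggle',d[170:184,250:266].max(),'tin/mug',d[120:145,215:250].max(),d[193:240,213:250].max(),'tape/wrench',d[190:260,265:345].max())
print(arm.sign_off())"
```

```text
t 10.35 tcp [ 0.513  -0.0294  0.2023] az -3.3 tilt 44.3 dir -13.1
tip(panel mm) [ 23.2  35.8 121.4] 
T (tool axes in panel)
 [[ 0.001  0.075  0.997]
 [-1.    -0.001  0.001]
 [ 0.001 -0.997  0.075]] 
j [-0.036 -0.856  2.183 -0.154  1.056  1.783] F [-1.   0.5 -0.3] w 0.002
lever 13 toggle 5 tin/mug 9 11 tape/wrench 65
the job is handed in; nothing more can be done
None
```

The test is done and handed in at about 10.4 s of the 42 s allowed; the sign-off gave no verdict.

- **Tilting the tool:** the moves can't tilt it directly, so I pulled it past the arm's reach until it pointed into the panel, 1 to 5° off straight.
- **Pressing the button:** I pressed it to about 6 mm with the fingers shut. The camera showed the lever mid-fall, then fully down after I withdrew.
- **Lifting the lever:** I pushed it back up until it met its stop, then backed clear.

**Last checks:**
- **Lever, toggle, tin and mug:** all match the first picture to within image noise (difference of 13 or less out of 255).
- **Tape and wrench:** that area differed by up to 65. The arm's shadow falls near there and I felt no contact, but I did not look at that patch again.
- **Screwdriver:** I did not compare it with the first picture.
- **Button:** I did not see it directly at the end. It springs back by itself, and the fingers were out of the guard.
- **Forces:** about 1 N at the wrist at the end, which is noise level. The highest I read was about 36 N, fingers against the lever at its stop. On the way in the fingers also brushed the guard's uphill wall at about 6 N.

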